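# Hold the specimen case's door open at the red mark

## Robot

A 6-joint arm with a two-finger parallel gripper is mounted at the origin on a cart in front of the work surface, level with it; the furniture and walls round the work are solid. World frame = base frame: x ahead of the robot, y to its left, z up, the work surface at z = 0. Lengths are in m, angles in rad, forces in N, time in s.
With the tool pointing down it reaches from about 0.3 to 0.875 m from the base axis. Payload 6.4 kg.
Tool frame: the origin (TCP) lies at the very end of the fingers, on their centre line; the grasp point (between the pads) lies 19 mm behind it; z points along the fingers, y is the line along which they close (so a half turn about z gives the same grasp; the last joint's range is limited). The gripper opens to 85 mm and grips with 20 to 120 N. Pads are 22 mm wide; open, the fingers measure 114 mm over their backs; the gripper's body (76 mm by 85 mm) begins 54 mm behind the grasp point. The pads swing forward as they close: fully open they stand 13 mm farther back than shut.
Start: joints at [1.004, 0.181, 1.607, -0, 1.354, -0.206], TCP at [0.203, 0.538, 0.231] pointing down, gripper open.
Joint ranges: [-2.99, 2.99], [-0.89, 2.07], [0.3, 2.58], [-1.14, 4.28], [0, 2.63], [-3.12, 3.12]. Speed limits (rad/s): [2.57, 2.57, 3.01, 3.14, 3.14, 3.14].

## Interface

Orientations are given as a unit quaternion [w, x, y, z].
In Python, from bench import ctrl gives the robot as it stands.
- The arm moves only by the tool drive_effector, called as name(argument=value, ...) on one line, values as JSON. Schema: {"type":"object","properties":{"rows":{"type":"array","items":{"type":"number"},"minItems":7,"maxItems":70},"only":{"type":"string"},"quiet":{"type":"boolean"},"lines":{"type":"string"}},"required":["rows"],"additionalProperties":false}. rows is one flat list of numbers that holds 1 to 10 rows one after another, with no inner brackets; each row has 7 numbers: dx, dy, dz in parts of the range, where 1.0 means 0.6 m, then a rotation vector rx, ry, rz in parts of the range, where 1.0 means 4 rad, then the opening from 0.0 (shut) to 1.0 (fully open); each row is the pose to reach, as a shift and turn from the pose commanded when the call began, along the tool's axes at that moment; what a row does not reach only later rows make up. A row lasts 1/8 s, in which the tool goes at most 0.0625 m and 0.188 rad, less where a joint would pass 70% of its speed; a pose out of reach is approached as far as the arm can. The fingers move at their own pace and stop on an object; the grip force is fixed at half the most. Time passes only in rows, so rows that do not move let the fingers close. The tool returns the time, the measured TCP pose, the force, the opening and the grip force at its end. only (a regular expression) keeps the lines of the reply that match it, lines (a string "A,B") keeps lines A to B, and quiet returns only ok. Input that does not fit is refused with a message, and nothing moves.
- ctrl.get_obs(): the state, without advancing time (a new reading comes with each control period).
- ctrl.camera(name): name is "scene" or "side" or "wrist"; returns the picture (384x512x3 uint8, blue, green, red); there is no depth.
- ctrl.camera_params(name): a dict with "fovy" (degrees; the focal length in pixels is half the picture's height over the tangent of half this angle, whatever the lens; pixels are square), "cx", "cy" (the principal point, pixels), "dist" ([k1, k2, p1, p2, k3] as OpenCV has them; the pictures are not rectified), "view" (4x4, takes a point from world to camera coordinates). Camera axes: x right, y up, looking along -z (the intrinsics and any distortion apply to the point x, -y, -z); pixel columns grow to the right and rows downward; lengths in m; the calibration is good to about 2 mm. A picture is of the moment at which its call begins: read the wrist's pose just before it. camera_params takes no time and is no camera call; for the wrist camera it gives the pose at the moment of the call.
- ctrl.hand_in(): hands the job in; it is judged then, once.
The state is a dict: "time_s": time; "q": joint angles; "dq": joint speeds; "joint_efforts": joint torques, N m; "eef_pos": TCP position; "eef_rot": TCP orientation; "wrist_force": force on the tool from outside, world axes, zero at the start; "torque": the same for the moment, N m; "opening": opening from 0.0 (shut) to 1.0 (fully open); "grasp_force": force on a finger pad.
Only numpy, scipy, OpenCV 4.12 (cv2) and the standard library are available. Lean on these libraries where they do the work, as an engineer would, in place of code of your own. Each camera call takes 0.05 s, during which the arm holds its last target. There are 200 camera calls.

## Task

Someone wants to look at the cultures in the white specimen case: first lift the white can with the black cap off the case's door and stand it upright in the round blue tray. Then swing the door up (it has a black bar to take hold of) until the pointer stands at the red mark on the protractor, and finish while still holding the door there, at rest, because it falls shut if released. Leave the mark and the tape roll, wash bottle and packet of lens tissue where they are.

Things in the scene. Friction and masses are not known exactly. Their poses are not given: they have to be found in the camera images.
- case: White open-topped case fixed to the bench, 160 (its x) x 200 (its y) x 60 mm high; origin at the centre of its underside, z up, x away from the robot at yaw 0. The door lies on top. A white protractor arc stands at its front (its x = -84 mm) up to 175 mm above the bench, the red mark on it up to 200 mm: over the door keep the gripper's wide body along the case's y.
- door: Door, grey frame with clear window, 160 x 200 x 8 mm, 0.5 kg, hinged along the case's right (-y) upper edge. Origin on the hinge axis at case (0, -100, 64) mm; x along that axis (as case x), y across the door from hinge to free edge, z out of its upper face. Shut (flat) at the start, upper face 68 mm above the bench; swings up about +x, 0 to 1.4 rad, hardly any friction, falls shut when let go.
- door_grip (a point): Middle of the door's black round bar, 12 mm thick and 120 mm long, along the hinge axis, at door (0, 250, 0) mm; carried by two rods 50 mm beyond the door's free edge, so that the bar is free on all sides with a gap of about 44 mm to the door; 64 mm above the bench when shut.
- pointer_tip (a point): Tip of the black pointer that turns with the door, in front of the protractor, at door (-90.5, 120, 0) mm: 120 mm from the hinge axis.
- mark_tip (a point): Where the pointer's tip has to be: middle of the inner edge of the red tab (16 mm wide along the arc, with a steel screw) clamped to the protractor, 120 mm from the hinge axis, in the plane of the pointer's tip. Its angle differs from run to run, 26 to 54 degrees of door opening. The tab must stay where it is.
- can: White screw-top can with a black cap, 43 mm diameter, 65 mm high, about 0.11 kg; origin at the centre of its underside, z up. It stands on the door at the start, over the window.
- tray: Round blue tray fixed to the bench, 100 mm across, rim 10 mm high and 4 mm thick, inner floor 4 mm above the bench and about 88 mm across; origin at the centre of its underside. To the left or to the right of the case.
- tape_roll: Roll of tan tape lying flat, 104 mm across, 25 mm high, on the other side of the case from the tray; leave it alone. Origin at the centre of its underside.
- wash_bottle: White wash bottle with a red cap and bent spout, 58 x 89 x 172 mm, at the back left; leave it alone. Origin at the centre of its underside.
- lens_tissue: Flat packet of lens tissue, 72 x 105 x 7 mm, at the right; leave it alone. Origin at the centre of its underside.

How it is judged:
By the outcome, as a careful person would: the job done as asked, in the order asked, and still so for the second after the job is handed in, while the arm keeps its last pose, push and grip.
It also fails if it takes over 61 s, if anything falls off the work surface, if the arm or the gripper's body presses on something with over 40 N, if the wrist force passes 120 N, or if a joint passes its speed limit or range.

## Working session

There is one attempt and no reset: what is moved stays moved. The work goes in short steps, Python scripts to look and compute and a tool call to move; the robot and the scene stay as the last step left them, time stands still between calls to the robot, and variables do not carry over. Pictures are saved under pics/ and viewed, at most 10 in all, crops included, and the job is handed in when it is done.

```bash
ls; mkdir -p pics; python3 - <<'E'
from bench import ctrl
import cv2,numpy as np
for n in("scene","side"):
    cv2.imwrite(f"pics/{n}0.png",ctrl.camera(n)); p=ctrl.camera_params(n); print(n,p["fovy"],p["cx"],p["cy"],p["dist"],np.round(p["view"],4).tolist())
o=ctrl.get_obs();print({k:np.round(v,4).tolist() for k,v in o.items()})
E
```

```text
bench.py
pics
scene 52.08308252860155 258.3142854482176 198.06902849450265 [-0.10832826  0.          0.          0.          0.        ] [[0.7206, -0.6932, -0.0111, -0.4248], [0.4706, 0.4774, 0.742, -0.2852], [-0.5091, -0.54, 0.6703, -1.0339], [0.0, 0.0, 0.0, 1.0]]
side 42.47359331564671 249.61756410874506 190.8391902577832 [-0.13477061  0.          0.          0.          0.        ] [[0.9659, -0.2585, -0.0148, -0.5387], [0.2217, 0.7963, 0.5628, -0.144], [-0.1337, -0.5469, 0.8265, -1.927], [0.0, 0.0, 0.0, 1.0]]
{'time_s': 0.1, 'q': [1.0037, 0.1814, 1.6079, -0.0, 1.3538, -0.2063], 'dq': [0.001, -0.0004, -0.0025, 0.0004, -0.0011, -0.0025], 'joint_efforts': [0.0012, -44.5871, -35.2238, -0.0002, 0.0039, -0.0], 'eef_pos': [0.2027, 0.5375, 0.2305], 'eef_rot': [-0.0003, 0.1794, 0.9838, -0.0007], 'wrist_force': [-0.0502, 0.2826, 0.5836], 'torque': [-0.0381, -0.0793, -0.0347], 'grasp_force': 0.0, 'opening': 1.0019}
```

View pics/scene0.png

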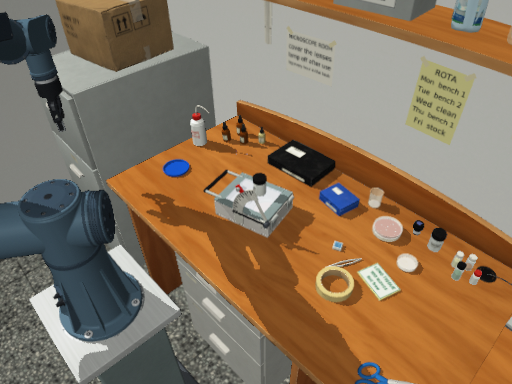

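View pics/side0.png

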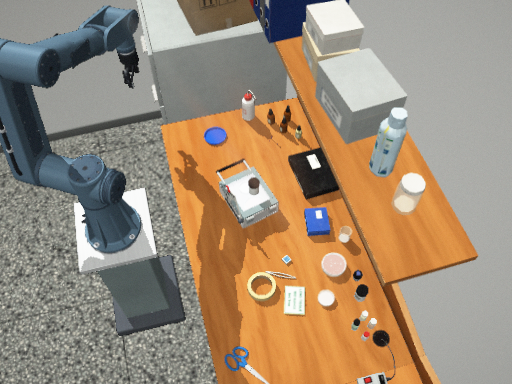

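The scene view shows the tray at about (177,168), the case at about (254,202) with the can at (260,185), and the bar at (216,182). The side view shows the tray at (215,136), the can at (254,186) and the bar at (231,165). I'll enlarge the case area.

```bash
cat > h.py <<'E'
import numpy as np,cv2
from bench import ctrl
def K(p):
    f=192/np.tan(np.radians(p["fovy"])/2); return np.array([[f,0,p["cx"]],[0,f,p["cy"]],[0,0,1]])
def proj(p,P):
    V=np.array(p["view"]); P=np.atleast_2d(P); c=(P@V[:3,:3].T+V[:3,3])*[1,-1,-1]
    return cv2.projectPoints(c.reshape(-1,1,3),np.zeros(3),np.zeros(3),K(p),np.array(p["dist"]))[0].reshape(-1,2)
def ray(p,uv):
    V=np.array(p["view"]); n=cv2.undistortPoints(np.array([[uv]],float),K(p),np.array(p["dist"]))[0,0]
    d=V[:3,:3].T@np.array([n[0],-n[1],-1]); return -V[:3,:3].T@V[:3,3],d
def onz(p,uv,z):
    o,d=ray(p,uv); return o+d*(z-o[2])/d[2]
E
python3 - <<'E'
from h import *
a=cv2.imread("pics/scene0.png")[150:250,155:305]; b=cv2.imread("pics/side0.png")[115:235,190:300]
cv2.imwrite("pics/crA.png",cv2.resize(a,None,fx=5,fy=5,interpolation=cv2.INTER_CUBIC))
cv2.imwrite("pics/crB.png",cv2.resize(b,None,fx=5,fy=5,interpolation=cv2.INTER_CUBIC))
for n,t in(("scene",(177,168)),("side",(215.5,136))): print(onz(ctrl.camera_params(n),t,.008))
E
```

```text
[0.49125723 0.33602722 0.008     ]
[0.49354021 0.34136387 0.008     ]
```

View pics/crA.png

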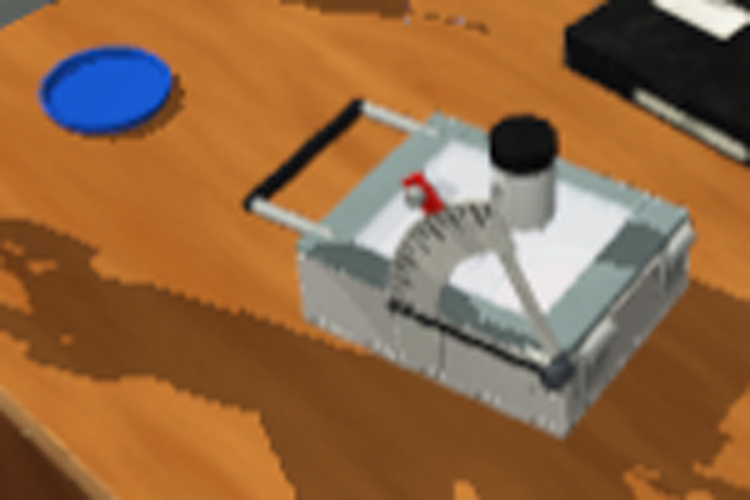

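View pics/crB.png

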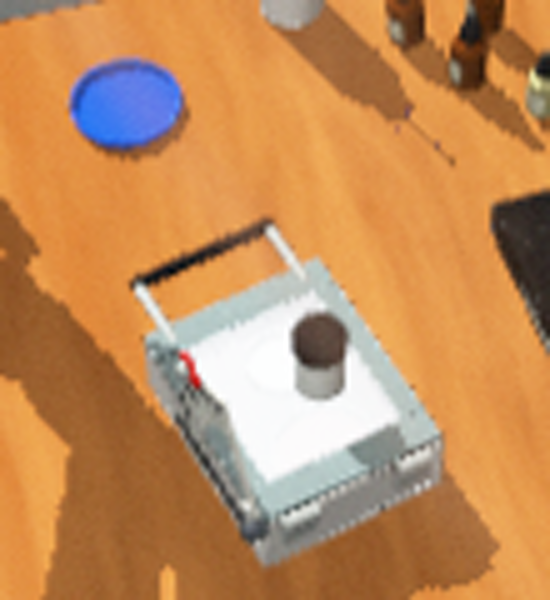

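Crop A shows the bar ends at (250,204) and (360,105), the pointer tip at (393,305), the hub at (555,370), the cap at (523,143) and the red tab near (423,192). Crop B shows the bar ends at (137,283) and (268,224), the hub at (255,525) and the cap at (321,340). I'll fit the case pose from these.

```bash
python3 - <<'E'
from h import *
from scipy.optimize import least_squares
A=lambda u,v:((u+.5)/5-.5+155,(v+.5)/5-.5+150); B=lambda u,v:((u+.5)/5-.5+190,(v+.5)/5-.5+115)
ps,pd=ctrl.camera_params("scene"),ctrl.camera_params("side")
obs=[(ps,A(250,204),(-60,250,0)),(ps,A(360,105),(60,250,0)),(ps,A(393,305),(-90.5,120,0)),(ps,A(437,115),(80,200,4)),(ps,A(692,213),(80,0,4)),(ps,A(300,243),(-80,200,4)),(ps,A(555,368),(-90,0,0)),
(pd,B(137,283),(-60,250,0)),(pd,B(268,224),(60,250,0)),(pd,B(318,262),(80,200,4)),(pd,B(440,437),(80,0,4)),(pd,B(255,525),(-90,0,0))]
def W(x,m):
    c,s=np.cos(x[2]),np.sin(x[2]); a,b,z=np.array(m)/1000; b-=.1
    return np.array([x[0]+c*a-s*b,x[1]+s*a+c*b,.064+z])
def r(x): return np.concatenate([proj(p,W(x,m))[0]-uv for p,uv,m in obs])
s=least_squares(r,[.5,.1,0],loss="soft_l1"); print(s.x,np.round(s.fun.reshape(-1,2),1).tolist())
print("bar",W(s.x,(0,250,0)),"hinge",W(s.x,(0,0,0)))
print("can",onz(ps,A(523,140),.133),onz(pd,B(321,338),.133))
E
```

```text
[ 0.54631737 -0.02450308  0.24530184] [[0.4, -0.2], [-0.2, 0.1], [-0.8, -0.4], [-0.4, -1.2], [0.2, -0.8], [-1.1, -0.0], [0.2, 1.5], [0.2, 0.6], [0.1, 0.7], [0.3, -0.9], [1.3, 0.1], [-0.5, 1.8]]
bar [0.50989    0.12100653 0.064     ] hinge [ 0.57060229 -0.12150949  0.064     ]
can [ 0.56387449 -0.03262768  0.133     ] [ 0.56818209 -0.03016345  0.133     ]
```

The rows are not in the units I measure in: shifts go in shares of 0.6 m and turns go in shares of 4 rad. I convert before sending: -0.54 m is -0.9, -0.404 m is -0.6733, -0.607 rad is -0.1518.

```bash
cat >> h.py <<'E'
from scipy.spatial.transform import Rotation as Ro
def delta(pos,tydeg):
    "tool-axes shift/turn to pos, tool down, tool y along world angle tydeg"
    o=ctrl.get_obs(); R=Ro.from_quat(np.roll(o["eef_rot"],-1))
    c,s=np.cos(np.radians(tydeg)),np.sin(np.radians(tydeg))
    T=Ro.from_matrix(np.array([[-s*-1*-1,c,0],[c,s,0],[0,0,-1]]))
    print(np.round(R.inv().apply(np.array(pos)-o["eef_pos"]),4),np.round((R.inv()*T).as_rotvec(),4))
E
python3 -c "
from h import *
delta([.566,-.031,.27],104.05)"
```

```text
[-0.5406 -0.4038 -0.0391] [-0.0014 -0.0008 -0.606 ]
```

drive_effector(rows=[-0.2333, -0.1667, -0.0667, 0, 0, -0.075, 1, -0.9, -0.6733, -0.0667, 0, 0, -0.1518, 1, -0.9, -0.6733, -0.0667, 0, 0, -0.1518, 1, -0.9, -0.6733, -0.0667, 0, 0, -0.1518, 1, -0.9, -0.6733, -0.0667, 0, 0, -0.1518, 1, -0.9, -0.6733, -0.0667, 0, 0, -0.1518, 1, -0.9, -0.6733, -0.0667, 0, 0, -0.1518, 1, -0.9, -0.6733, -0.0667, 0, 0, -0.1518, 1, -0.9, -0.6733, -0.0667, 0, 0, -0.1518, 1, -0.9, -0.6733, -0.0667, 0, 0, -0.1518, 1])

```text
time_s: 1.35
eef_pos: [0.5298, 0.0251, 0.2682]
eef_rot: [-0.0, -0.123, 0.992, 0.0]
wrist_force: [0.6, 1.5, 0.7]
opening: 1.002
grasp_force: 0.0
```

```bash
python3 -c "
from h import *
delta([.566,-.031,.27],104.05)"
```

```text
[-0.0215 -0.0633 -0.0018] [ 0.0003 -0.0001  0.0006]
```

drive_effector(rows=[0, 0, 0, 0, 0, 0, 1, 0, 0, 0, 0, 0, 0, 1])

```text
time_s: 1.6
eef_pos: [0.5286, 0.0272, 0.2677]
eef_rot: [-0.001, -0.122, 0.992, 0.0]
wrist_force: [-0.1, 0.6, 0.0]
opening: 1.0
grasp_force: 0.0
```

```bash
python3 - <<'E'
from h import *
import pickle
p=ctrl.camera_params("wrist"); im=ctrl.camera("wrist"); pickle.dump((p,im),open("w1.pkl","wb"))
cv2.imwrite("pics/w1.png",cv2.resize(im,(768,576),interpolation=cv2.INTER_CUBIC))
delta([.566,-.031,.27],104.05)
E
```

```text
[-0.0221 -0.0663 -0.0023] [ 0.0009 -0.0012  0.0014]
```

View pics/w1.png

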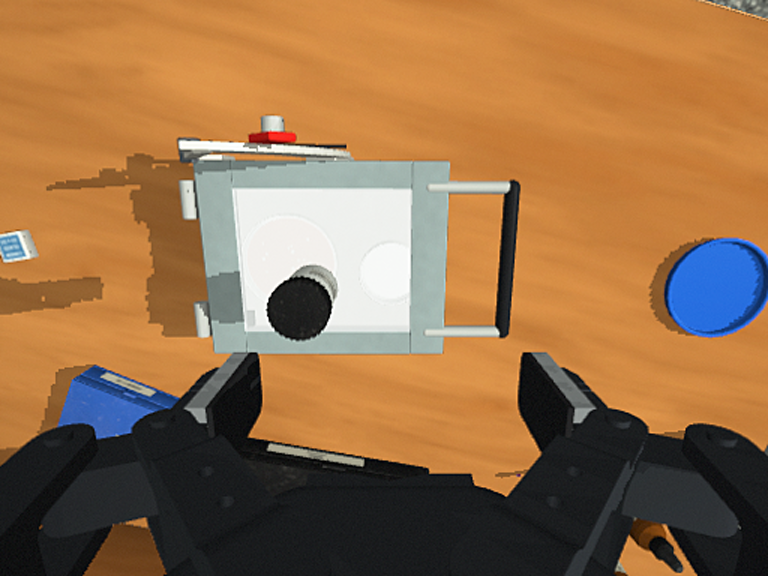

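The wrist view shows the cap centre at (299,308), bar ends at (515,184) and (503,335), the tray at (718,287) and the red tab at about (272,138), all at 1.5x scale.

```bash
python3 - <<'E'
from h import *
import pickle
p,im=pickle.load(open("w1.pkl","rb")); X=[.5463,-.0245,.2453]
def W(x,m):
    c,s=np.cos(x[2]),np.sin(x[2]); a,b,z=np.array(m)/1000; b-=.1
    return np.array([x[0]+c*a-s*b,x[1]+s*a+c*b,.064+z])
u=lambda a,b:((a+.5)/1.5-.5,(b+.5)/1.5-.5)
print("can",onz(p,u(299,307),.133),"bar",onz(p,u(515,184),.067),onz(p,u(503,335),.067),"tray",onz(p,u(718,287),.009))
for k,m in (("hingefar",(80,0,4)),("free far",(80,200,4)),("free near",(-80,200,4)),("bar-",(-60,250,0)),("bar+",(60,250,0))): print(k,proj(p,W(X,m))[0]*1.5)
def blob(i,col):
    h=cv2.cvtColor(i,cv2.COLOR_BGR2HSV).astype(int)
    if col=="red": return ((h[...,0]<6)|(h[...,0]>174))&(h[...,1]>180)&(h[...,2]>90)
    return (abs(h[...,0]-110)<12)&(h[...,1]>190)
for n,pp,i,box in(("wrist",p,im,(70,110,150,220)),("scene",ctrl.camera_params("scene"),cv2.imread("pics/scene0.png"),(180,195,230,248)),("side",ctrl.camera_params("side"),cv2.imread("pics/side0.png"),(182,197,222,235))):
    m=blob(i,"red"); q=np.zeros_like(m); q[box[0]:box[1],box[2]:box[3]]=1; y,x=np.nonzero(m&q)
    c=np.array([x.mean(),y.mean()]); print(n,len(x),c,x.min(),x.max(),y.min(),y.max())
    for a in range(26,58,4):
        t=np.radians(a); e=[proj(pp,W(X,(xx,rr*np.cos(t),rr*np.sin(t))))[0]-c for xx,rr in((-88,124),(-88,130))]; print("  ",a,np.round(e,1).tolist())
for n,lim in(("scene",(150,185,155,200)),("side",(120,150,195,235))):
    i=cv2.imread(f"pics/{n}0.png"); m=blob(i,"blue"); q=np.zeros_like(m); q[lim[0]:lim[1],lim[2]:lim[3]]=1;y,x=np.nonzero(m&q)
    print(n,"tray",onz(ctrl.camera_params(n),((x.min()+x.max())/2,(y.min()+y.max())/2),.007))
E
```

```text
can [ 0.56418366 -0.02644682  0.133     ] bar [0.4485152  0.10822916 0.067     ] [0.56994187 0.13782561 0.067     ] tray [0.49020563 0.34448535 0.009     ]
hingefar [208.67719659 354.53580687]
free far [441.51760957 354.41659155]
free near [448.15356785 160.39303016]
bar- [510.21934025 187.11856271]
bar+ [500.02107088 330.90819799]
wrist 202 [181.09405941  91.2970297 ] 166 196 88 95
   26 [[33.6, 5.3], [38.8, 5.1]]
   30 [[28.0, 4.7], [33.1, 4.5]]
   34 [[21.7, 4.1], [26.5, 3.9]]
   38 [[14.5, 3.6], [19.0, 3.3]]
   42 [[6.5, 3.0], [10.5, 2.6]]
   46 [[-2.4, 2.4], [1.2, 2.0]]
   50 [[-12.0, 1.9], [-9.0, 1.4]]
   54 [[-22.5, 1.3], [-20.1, 0.8]]
scene 16 [239.75   188.3125] 236 242 185 191
   26 [[-5.6, 9.2], [-7.1, 7.9]]
   30 [[-4.6, 7.8], [-6.1, 6.4]]
   34 [[-3.4, 6.4], [-4.9, 5.0]]
   38 [[-2.1, 5.3], [-3.5, 3.8]]
   42 [[-0.6, 4.2], [-1.9, 2.6]]
   46 [[1.0, 3.3], [-0.2, 1.7]]
   50 [[2.8, 2.6], [1.6, 0.9]]
   54 [[4.7, 2.0], [3.6, 0.3]]
side 6 [228.         189.33333333] 226 229 186 192
   26 [[-1.9, 2.4], [-2.6, 1.0]]
   30 [[-1.5, 2.1], [-2.2, 0.6]]
   34 [[-1.0, 1.8], [-1.7, 0.4]]
   38 [[-0.5, 1.8], [-1.1, 0.3]]
   42 [[0.1, 1.8], [-0.5, 0.4]]
   46 [[0.8, 2.1], [0.2, 0.6]]
   50 [[1.5, 2.4], [1.0, 1.0]]
   54 [[2.3, 3.0], [1.8, 1.5]]
scene tray [0.4909973  0.34243948 0.007     ]
side tray [0.46565376 0.33817534 0.007     ]
```

Converted, 0.18 m is 0.3, -0.0633 m is -0.1055.

drive_effector(rows=[-0.0362, -0.1055, 0.0167, 0, 0, 0, 1, -0.0362, -0.1055, 0.1, 0, 0, 0, 1, -0.0362, -0.1055, 0.2, 0, 0, 0, 1, -0.0362, -0.1055, 0.2667, 0, 0, 0, 1, -0.0362, -0.1055, 0.3, 0, 0, 0, 1, -0.0362, -0.1055, 0.3, 0, 0, 0, 1])

```text
time_s: 2.4
eef_pos: [0.5636, -0.0269, 0.0867]
eef_rot: [-0.002, -0.124, 0.992, 0.001]
wrist_force: [-0.4, -0.4, 1.0]
opening: 1.002
grasp_force: 0.0
```

drive_effector(rows=[0, 0, 0, 0, 0, 0, 0.3, 0, 0, 0, 0, 0, 0, 0.3, 0, 0, 0, 0, 0, 0, 0.3, 0, 0, 0, 0, 0, 0, 0.3, 0, 0, 0, 0, 0, 0, 0.3, 0, 0, 0, 0, 0, 0, 0.3])

```text
time_s: 3.15
eef_pos: [0.5667, -0.029, 0.09]
eef_rot: [0.001, -0.123, 0.992, -0.0]
wrist_force: [-1.1, 1.0, 6.4]
opening: 0.488
grasp_force: 59.8
```

```bash
python3 - <<'E'
from h import *
delta([.565,-.029,.088],104.05);delta([.491,.342,.025],104.05)
E
```

```text
[0.0016 0.0004 0.002 ] [-0.0008  0.0025  0.001 ]
[-0.0169  0.3783  0.0648] [-0.0008  0.0025  0.001 ]
```

Converted, 0.378 m is 0.63, -0.08 m is -0.1333.

drive_effector(rows=[0, 0, -0.05, 0, 0, 0, 0.3, 0, 0, -0.1333, 0, 0, 0, 0.3, 0, 0.0333, -0.1667, 0, 0, 0, 0.3, -0.0033, 0.1167, -0.1667, 0, 0, 0, 0.3, -0.01, 0.2167, -0.1667, 0, 0, 0, 0.3, -0.0167, 0.3167, -0.1667, 0, 0, 0, 0.3, -0.0217, 0.4167, -0.1667, 0, 0, 0, 0.3, -0.0267, 0.5167, -0.1667, 0, 0, 0, 0.3, -0.0283, 0.6, -0.1333, 0, 0, 0, 0.3, -0.0283, 0.63, -0.1, 0, 0, 0, 0.3])

```text
time_s: 4.4
eef_pos: [0.4874, 0.3449, 0.147]
eef_rot: [-0.001, -0.125, 0.992, 0.0]
wrist_force: [0.2, -0.2, -1.1]
opening: 0.49
grasp_force: 61.0
```

drive_effector(rows=[0, 0, 0, 0, 0, 0, 0.3, 0, 0, 0, 0, 0, 0, 0.3])

```text
time_s: 4.65
eef_pos: [0.4901, 0.3408, 0.1483]
eef_rot: [-0.0, -0.122, 0.992, -0.0]
wrist_force: [-0.6, -0.0, -1.3]
opening: 0.486
grasp_force: 61.0
```

```bash
python3 - <<'E'
from h import *
delta([.491,.342,.027],104.05)
im=ctrl.camera("side"); a=im[95:215,170:290]
w=ctrl.camera("wrist")
cv2.imwrite("pics/c2.png",np.hstack([cv2.resize(a,(400,400),interpolation=cv2.INTER_CUBIC),cv2.resize(w,(400,300))[:300].copy() if 0 else cv2.copyMakeBorder(cv2.resize(w,(400,300)),0,100,0,0,0)]))
E
```

```text
[-0.0012  0.001   0.1213] [-0.0006 -0.0004  0.0003]
```

View pics/c2.png

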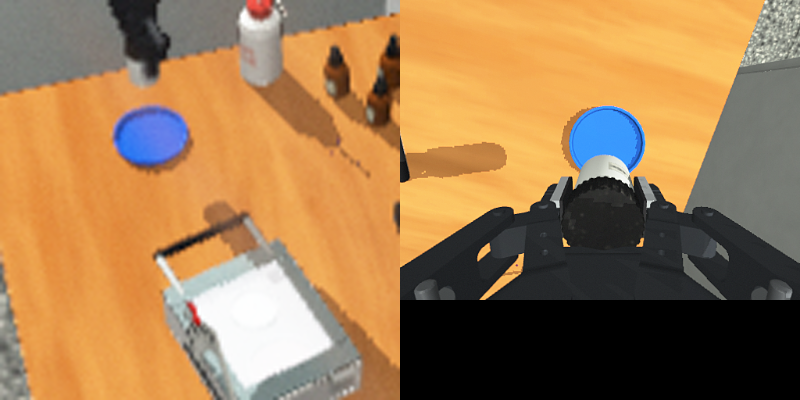

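The can is held upright, and the tray is below it at panel position (607,138), which is wrist pixel (265,177). I'll check the tray position from this view and descend most of the way.

Converted, 0.1 m is 0.1667, 0.08 m is 0.1333.

```bash
python3 - <<'E'
from h import *
im=ctrl.camera("wrist");p=ctrl.camera_params("wrist")
h=cv2.cvtColor(im,cv2.COLOR_BGR2HSV).astype(int);m=(abs(h[...,0]-107)<15)&(h[...,1]>150);y,x=np.nonzero(m)
print(x.min(),x.max(),y.min(),y.max())
# circle fit of rim: rim points on z=.01, left/right/top extremes
P=[onz(p,(x.min(),y[x==x.min()].mean()),.01),onz(p,(x.max(),y[x==x.max()].mean()),.01),onz(p,(x[y==y.min()].mean(),y.min()),.01)]
A=np.array([[2*q[0],2*q[1],1] for q in P]);b=[q[0]**2+q[1]**2 for q in P];s=np.linalg.solve(A,b);print(s[:2],np.sqrt(s[2]+s[0]**2+s[1]**2))
E
```

```text
0 419 136 383
[0.72271969 0.3054714 ] 0.2794461768596464
```

drive_effector(rows=[-0.0017, 0.0017, 0.05, 0, 0, 0, 0.3, -0.0017, 0.0017, 0.1333, 0, 0, 0, 0.3, -0.0017, 0.0017, 0.1667, 0, 0, 0, 0.3, -0.0017, 0.0017, 0.1667, 0, 0, 0, 0.3])

```text
time_s: 5.3
eef_pos: [0.4901, 0.342, 0.0474]
eef_rot: [-0.001, -0.122, 0.992, -0.0]
wrist_force: [0.4, -0.4, -1.6]
opening: 0.486
grasp_force: 61.0
```

drive_effector(rows=[0, 0, 0.0167, 0, 0, 0, 0.3, 0, 0, 0.03, 0, 0, 0, 0.3, 0, 0, 0.0333, 0, 0, 0, 0.3, 0, 0, 0.0333, 0, 0, 0, 0.3, 0, 0, 0.0333, 0, 0, 0, 0.3])

```text
time_s: 5.92
eef_pos: [0.4909, 0.3431, 0.0287]
eef_rot: [0.0, -0.123, 0.992, 0.0]
wrist_force: [0.4, 0.1, -2.1]
opening: 0.49
grasp_force: 61.0
```

drive_effector(rows=[0, 0, 0, 0, 0, 0, 0.6, 0, 0, 0, 0, 0, 0, 0.7, 0, 0, 0, 0, 0, 0, 1, 0, 0, 0, 0, 0, 0, 1])

```text
time_s: 6.42
eef_pos: [0.4907, 0.343, 0.0284]
eef_rot: [0.0, -0.123, 0.992, 0.0]
wrist_force: [-0.2, 0.1, 1.1]
opening: 0.999
grasp_force: 0.0
```

drive_effector(rows=[0, 0, -0.05, 0, 0, 0, 1, 0, 0, -0.1333, 0, 0, 0, 1, 0, 0, -0.2333, 0, 0, 0, 1, 0, -0.0667, -0.2833, 0, 0, 0, 1, 0, -0.1667, -0.2833, 0, 0, 0, 1, 0, -0.2167, -0.2833, 0, 0, 0, 1, 0, -0.2167, -0.2833, 0, 0, 0, 1, 0, -0.2167, -0.2833, 0, 0, 0, 1])

```text
time_s: 7.42
eef_pos: [0.5222, 0.2173, 0.1983]
eef_rot: [-0.0, -0.123, 0.992, 0.0]
wrist_force: [0.0, -0.6, 0.1]
opening: 1.001
grasp_force: 0.0
```

```bash
python3 - <<'E'
from h import *
import pickle
p=ctrl.camera_params("wrist");w=ctrl.camera("wrist");pickle.dump((p,w),open("w2.pkl","wb"))
s=ctrl.camera("scene")[140:260,140:300]
cv2.imwrite("pics/c3.png",np.hstack([cv2.resize(s,(400,300),interpolation=cv2.INTER_CUBIC),cv2.resize(w,(400,300))]))
delta([.5095,.122,.045],104.05)
E
```

```text
[ 0.0356 -0.0899  0.1532] [ 0.0003 -0.0002  0.0022]
```

View pics/c3.png

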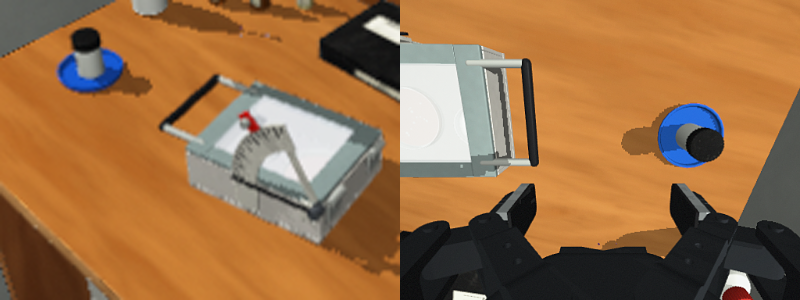

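The can stands in the tray, and the door is still shut. The wrist panel shows the bar ends at (527,62) and (534,162).

Converted, -0.0899 m is -0.1498, -0.08 m is -0.1333.

```bash
python3 - <<'E'
from h import *
import pickle
p,w=pickle.load(open("w2.pkl","rb"))
e=[onz(p,((a-400+.5)*1.28-.5,(b+.5)*1.28-.5),.066) for a,b in((527,62),(534,162))];print(e,np.mean(e,0))
E
```

```text
[array([0.44968155, 0.10978955, 0.066     ]), array([0.56709701, 0.13768533, 0.066     ])] [0.50838928 0.12373744 0.066     ]
```

drive_effector(rows=[0.0167, -0.05, 0.0333, 0, 0, 0, 0.45, 0.05, -0.1333, 0.1, 0, 0, 0, 0.45, 0.0593, -0.1498, 0.1, 0, 0, 0, 0.45, 0.0593, -0.1498, 0.1, 0, 0, 0, 0.45, 0.0593, -0.1498, 0.1, 0, 0, 0, 0.45])

```text
time_s: 8.15
eef_pos: [0.5109, 0.1222, 0.1397]
eef_rot: [0.001, -0.123, 0.992, 0.0]
wrist_force: [1.1, 0.3, 0.2]
opening: 0.448
grasp_force: 0.0
```

```bash
python3 - <<'E'
from h import *
import pickle
p=ctrl.camera_params("wrist");w=ctrl.camera("wrist");pickle.dump((p,w),open("w3.pkl","wb"))
cv2.imwrite("pics/w3.png",cv2.resize(w,(768,576)))
delta([.5095,.122,.045],104.05)
E
```

```text
[0.0016 0.0001 0.0947] [-0.0003  0.0027  0.0023]
```

View pics/w3.png

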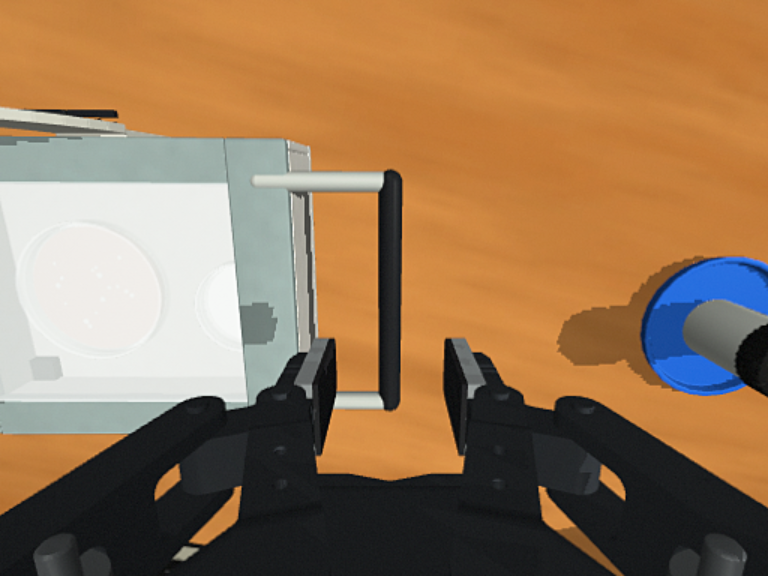

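The bar (column ~391) is centred between the pads (325 and 455). I'll descend and grip.

Converted, 0.095 m is 0.1583, 0.09 m is 0.15.

drive_effector(rows=[0, 0, 0.05, 0, 0, 0, 0.45, 0, 0, 0.1167, 0, 0, 0, 0.45, 0, 0, 0.15, 0, 0, 0, 0.45, 0, 0, 0.1583, 0, 0, 0, 0.45, 0, 0, 0.1583, 0, 0, 0, 0.45])

```text
time_s: 8.82
eef_pos: [0.5104, 0.1216, 0.0441]
eef_rot: [0.001, -0.123, 0.992, -0.0]
wrist_force: [-0.2, 0.2, 0.4]
opening: 0.45
grasp_force: 0.0
```

drive_effector(rows=[0, 0, 0, 0, 0, 0, 0.3, 0, 0, 0, 0, 0, 0, 0.05, 0, 0, 0, 0, 0, 0, 0.05, 0, 0, 0, 0, 0, 0, 0.05, 0, 0, 0, 0, 0, 0, 0.05, 0, 0, 0, 0, 0, 0, 0.05])

```text
time_s: 9.57
eef_pos: [0.5105, 0.122, 0.0446]
eef_rot: [0.001, -0.123, 0.992, 0.001]
wrist_force: [-1.9, 4.9, 5.0]
opening: 0.117
grasp_force: 58.5
```

```bash
python3 - <<'E'
from h import *
print(ctrl.get_obs()["torque"]);delta([.5095,.122,.045],104.05)
E
```

```text
[ 0.80776143  0.2512097  -0.02364232]
[ 0.0009  0.0003 -0.0004] [0.0011 0.0022 0.0006]
```

Converted, -0.1539 m is -0.2565, -0.1434 m is -0.239.

drive_effector(rows=[0, -0.0017, -0.0363, 0, 0, 0, 0.05, 0, -0.0063, -0.0723, 0, 0, 0, 0.05, 0, -0.0142, -0.1078, 0, 0, 0, 0.05, 0, -0.0252, -0.1425, 0, 0, 0, 0.05, 0, -0.039, -0.1762, 0, 0, 0, 0.05, 0, -0.0558, -0.2083, 0, 0, 0, 0.05, 0, -0.0753, -0.239, 0, 0, 0, 0.05, 0, -0.0883, -0.2565, 0, 0, 0, 0.05, 0, -0.0883, -0.2565, 0, 0, 0, 0.05, 0, -0.0883, -0.2565, 0, 0, 0, 0.05])

```text
time_s: 10.82
eef_pos: [0.5226, 0.0728, 0.199]
eef_rot: [0.001, -0.123, 0.992, 0.003]
wrist_force: [-3.4, 13.0, 7.2]
opening: 0.115
grasp_force: 58.8
```

```bash
python3 - <<'E'
from h import *
s=ctrl.camera("scene");cv2.imwrite("pics/sc4.png",s);d=ctrl.camera("side");cv2.imwrite("pics/sd4.png",d);w=ctrl.camera("wrist");cv2.imwrite("pics/w4.png",w)
cv2.imwrite("pics/c4.png",np.hstack([cv2.resize(s[160:250,210:290],(480,540),interpolation=cv2.INTER_CUBIC),cv2.resize(w,(320,240)).copy() if 0 else cv2.copyMakeBorder(cv2.resize(w,(320,240)),0,300,0,0,0)]))
E
```

```text
(no output)
```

View pics/c4.png

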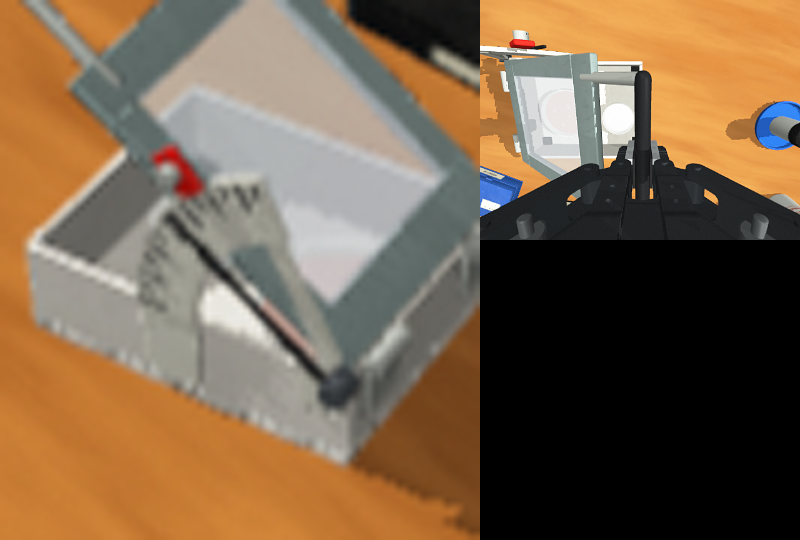

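The door is open about 38° and the pointer tip is at panel (170,215), just below the red tab's inner edge at about (193,192). I'll work out the mark angle numerically from the wrist views, using the pointer as a reference.

```bash
cat > mk.py <<'E'
from h import *
import pickle
from scipy.optimize import least_squares
X=[.5463,-.0245,.2453]
def W(m,X=X):
    c,s=np.cos(X[2]),np.sin(X[2]); a,b,z=np.array(m)/1000; b-=.1
    return np.array([X[0]+c*a-s*b,X[1]+s*a+c*b,.064+z])
def red(i,box):
    h=cv2.cvtColor(i,cv2.COLOR_BGR2HSV).astype(int); m=((h[...,0]<7)|(h[...,0]>173))&(h[...,1]>150)&(h[...,2]>60)
    q=np.zeros_like(m); q[box[0]:box[1],box[2]:box[3]]=1; return m&q
def ext(m): y,x=np.nonzero(m); return x.min(),x.max(),y.min(),y.max()
def tab(p,a,Ro,xs=(-90,-86)):
    t=np.radians(a); return proj(p,[W((x,r*np.cos(t)-s*np.sin(t),r*np.sin(t)+s*np.cos(t))) for x in xs for r in(120,Ro) for s in(-8,8)])
E
python3 - <<'E'
from mk import *
p1,i1=pickle.load(open("w1.pkl","rb")); p4=ctrl.camera_params("wrist"); i4=cv2.imread("pics/w4.png"); pickle.dump((p4,i4),open("w4.pkl","wb"))
for p,i,b in((p1,i1,(70,110,150,220)),(p4,i4,(40,85,35,110))):
    e=ext(red(i,b)); print("red",e)
    for Ro in(132,136,140,144):
        s=[]
        for a in(42,44,46,48,50):
            q=tab(p,a,Ro); s.append(f"{a}:{q[:,0].min():.1f},{q[:,0].max():.1f},{q[:,1].min():.1f},{q[:,1].max():.1f}")
        print(Ro,*s)
m=red(i4,(40,85,35,110)); y0,y1,x0,x1=40,85,35,115
g=i4.max(2)
for y in range(54,84,1): print(y,"".join("R" if m[y,x] else "#" if g[y,x]<70 else "." for x in range(x0,x1)))
for a in(36,37,38,39): t=np.radians(a); print(a,proj(p4,[W((-90.5,120*np.cos(t),120*np.sin(t))),W((-90.5,105*np.cos(t),105*np.sin(t)))]).round(1).tolist())
E
```

```text
red (np.int64(166), np.int64(196), np.int64(88), np.int64(95))
132 42:176.8,200.8,90.7,97.3 44:172.2,196.6,90.4,97.1 46:167.5,192.1,90.0,96.9 48:162.6,187.4,89.7,96.6 50:157.5,182.5,89.3,96.4
136 42:176.8,203.6,90.4,97.3 44:172.2,199.3,90.1,97.1 46:167.5,194.6,89.7,96.9 48:162.6,189.8,89.3,96.6 50:157.5,184.7,89.0,96.4
140 42:176.8,206.5,90.1,97.3 44:172.2,202.0,89.8,97.1 46:167.5,197.2,89.4,96.9 48:162.6,192.2,89.0,96.6 50:157.5,186.9,88.6,96.4
144 42:176.8,209.4,89.9,97.3 44:172.2,204.8,89.4,97.1 46:167.5,199.9,89.0,96.9 48:162.6,194.7,88.6,96.6 50:157.5,189.2,88.2,96.4
red (np.int64(47), np.int64(87), np.int64(62), np.int64(77))
132 42:69.9,106.2,69.8,81.0 44:61.8,98.5,68.9,80.4 46:53.3,90.3,68.0,79.8 48:44.6,81.8,67.1,79.2 50:35.5,72.8,66.2,78.6
136 42:69.9,108.8,69.1,81.0 44:61.8,100.7,68.2,80.4 46:53.3,92.3,67.2,79.8 48:44.6,83.4,66.3,79.2 50:35.5,74.0,65.3,78.6
140 42:69.9,111.4,68.4,81.0 44:61.8,103.1,67.4,80.4 46:53.3,94.3,66.4,79.8 48:44.6,85.0,65.4,79.2 50:35.5,75.2,64.3,78.6
144 42:69.9,114.2,67.7,81.0 44:61.8,105.5,66.6,80.4 46:53.3,96.4,65.5,79.8 48:44.6,86.7,64.4,79.2 
[... 1972 characters left out ...]
................RRRRRRRRRRRRRRR#####################..............
78 ..............................................#############.....................
79 ................................................................................
80 ................................................................................
81 ................................................................................
82 ................................................................................
83 ................................................................................
36 [[104.7, 74.5], [93.8, 76.2]]
37 [[101.5, 74.2], [91.0, 75.9]]
38 [[98.2, 73.8], [88.2, 75.6]]
39 [[94.8, 73.4], [85.3, 75.3]]
```

Converted, -0.0289 m is -0.0482, -0.0265 m is -0.0442.

drive_effector(rows=[0, -0.0092, -0.0113, 0, 0, 0, 0.05, 0, -0.0187, -0.0223, 0, 0, 0, 0.05, 0, -0.0287, -0.033, 0, 0, 0, 0.05, 0, -0.0388, -0.0432, 0, 0, 0, 0.05, 0, -0.0442, -0.0482, 0, 0, 0, 0.05, 0, -0.0442, -0.0482, 0, 0, 0, 0.05, 0, -0.0442, -0.0482, 0, 0, 0, 0.05])

```text
time_s: 11.85
eef_pos: [0.5289, 0.0479, 0.2287]
eef_rot: [0.001, -0.123, 0.992, 0.003]
wrist_force: [-6.8, 15.7, 13.2]
opening: 0.117
grasp_force: 58.8
```

```bash
cat > look.py <<'E'
from mk import *
import sys
p=ctrl.camera_params("wrist"); i=ctrl.camera("wrist"); n=sys.argv[1]; cv2.imwrite(f"pics/w{n}.png",i); s=ctrl.camera("scene"); cv2.imwrite(f"pics/sc{n}.png",s)
m=red(i,(30,120,0,140)); g=i.max(2); e=ext(m); print(e)
for y in range(e[2]-3,e[3]+14): print(y,"".join("R" if m[y,x] else "#" if g[y,x]<70 else "." for x in range(0,120)))
for a in(44,46,48,50):
    t=np.radians(a); q=tab(p,a,141)
    print(a,proj(p,W((-90.5,120*np.cos(t),120*np.sin(t))))[0].round(1),[round(v,1) for v in(q[:,0].min(),q[:,0].max(),q[:,1].min(),q[:,1].max())])
m=red(s,(175,200,228,250)); g=s.max(2)
for y in range(180,204): print(y,"".join("R" if m[y,x] else "#" if g[y,x]<80 else "." for x in range(225,265)))
P=ctrl.camera_params("scene")
for a in(44,46,48,50): t=np.radians(a); print(a,proj(P,[W((-90.5,r*np.cos(t),r*np.sin(t))) for r in (0,100,120,141)]).round(1).tolist())
o=ctrl.get_obs(); print(o["eef_pos"],np.degrees(np.arcsin((o["eef_pos"][2]+.019-.064)/.25)))
E
python3 look.py 5
```

```text
(np.int64(117), np.int64(139), np.int64(71), np.int64(82))
68 ........................................................................................................................
69 ........................................................................................................................
70 ........................................................................................................................
71 ........................................................................................................................
72 ........................................................................................................................
73 ........................................................................................................................
74 ........................................................................................................................
75 ..................
[... 3655 characters left out ...]
...............
196 .................##.....................
197 ..................##....................
198 ...................##...................
199 ....................##..................
200 .....................##.................
201 .....................##.................
202 ......................##................
203 .......................##...............
44 [[265.7, 224.8], [244.6, 198.9], [240.3, 193.6], [235.8, 188.0]]
46 [[265.7, 224.8], [245.3, 198.6], [241.1, 193.2], [236.7, 187.5]]
48 [[265.7, 224.8], [246.0, 198.3], [242.0, 192.8], [237.7, 187.0]]
50 [[265.7, 224.8], [246.7, 198.0], [242.8, 192.5], [238.7, 186.6]]
[0.52887776 0.04788872 0.22868312] 47.28461526691438
```

Converted, -0.002 m is -0.0033, -0.001 m is -0.0017.

```bash
sed -i 's/range(0,120)/range(95,185)/; s/(30,120,0,140)/(50,110,90,190)/' look.py
```

drive_effector(rows=[0, 0.0017, -0.0017, 0, 0, 0, 0.05, 0, 0.0033, -0.0033, 0, 0, 0, 0.05, 0, 0.0033, -0.0033, 0, 0, 0, 0.05, 0, 0.0033, -0.0033, 0, 0, 0, 0.05])

```text
time_s: 12.45
eef_pos: [0.5289, 0.0475, 0.2292]
eef_rot: [0.001, -0.123, 0.992, 0.001]
wrist_force: [-0.4, 6.9, 3.4]
opening: 0.111
grasp_force: 58.9
```

```bash
python3 look.py 6
```

```text
(np.int64(118), np.int64(154), np.int64(72), np.int64(83))
69 ..........................................................................................
70 ..........................................................................................
71 ..........................................................................................
72 ..................................RRRRRRR.................................................
73 ................................RRRRRRRRRRRRRRRRRRRRRR....................................
74 ............................RRRRRRRRRRRRRRRRRRRRRRRRRRRRRRR...............................
75 ........................RRRRRRRRRRRRRRRRRRRRRRRRRRRRRRRRRRR...............................
76 ........................RRRRRRRRRRRRRRRRRRRRRRRRRRRRRRRRRRR...............................
77 ........................RRRRRRRRRRRRRRRRRRRRRRRRRRRRRRRRRRRR..............................
78 .......................RRRRRRRRRRRRRRRRRRR
[... 2814 characters left out ...]
..............
196 .................##.....................
197 ..................##....................
198 ...................##...................
199 ....................##..................
200 .....................##.................
201 .....................###................
202 ......................##................
203 .......................##...............
44 [[265.7, 224.8], [244.6, 198.9], [240.3, 193.6], [235.8, 188.0]]
46 [[265.7, 224.8], [245.3, 198.6], [241.1, 193.2], [236.7, 187.5]]
48 [[265.7, 224.8], [246.0, 198.3], [242.0, 192.8], [237.7, 187.0]]
50 [[265.7, 224.8], [246.7, 198.0], [242.8, 192.5], [238.7, 186.6]]
[0.52892596 0.04749226 0.22922257] 47.467182944412535
```

The rows are not in the units I measure in: shifts go in shares of 0.6 m and turns go in shares of 4 rad. I convert before sending: -0.0041 m is -0.0068, -0.0039 m is -0.0065.

drive_effector(rows=[0, -0.0033, -0.0033, 0, 0, 0, 0.05, 0, -0.0068, -0.0065, 0, 0, 0, 0.05, 0, -0.0068, -0.0065, 0, 0, 0, 0.05, 0, -0.0068, -0.0065, 0, 0, 0, 0.05, 0, -0.0068, -0.0065, 0, 0, 0, 0.05])

```text
time_s: 13.18
eef_pos: [0.5299, 0.0436, 0.233]
eef_rot: [0.001, -0.123, 0.992, 0.002]
wrist_force: [-0.8, 7.6, 1.9]
opening: 0.112
grasp_force: 58.9
```

```bash
sed -i 's/^X=.*/X=[.54586,-.02275,.2453]/' mk.py
python3 - <<'E'
from mk import *
p=ctrl.camera_params("wrist"); i=ctrl.camera("wrist"); pickle.dump((p,i),open("w7.pkl","wb"))
cv2.imwrite("pics/w7.png",cv2.resize(i[40:340,80:480],(800,600),interpolation=cv2.INTER_CUBIC))
f=lambda q:((q-[80,40]+.5)*2-.5).round(1).tolist()
print("case top -80,200 / 80,200 :",f(proj(p,[W((-80,200,-4)),W((80,200,-4)),W((80,0,-4))])))
for th in(45,46,47,48,49):
    t=np.radians(th); D=lambda x,y,z:W((x,y*np.cos(t)-z*np.sin(t),y*np.sin(t)+z*np.cos(t)))
    print(th,f(proj(p,[D(-80,200,4),D(80,200,4),D(-60,250,0),D(-90.5,120,0)])), [round(2*v,1) for v in tab(p,th,141)[:,0].tolist()[:0]])
E
```

```text
case top -80,200 / 80,200 : [[418.8, 120.9], [411.1, 401.7], [75.6, 401.8]]
45 [[250.8, 92.7], [272.7, 582.7], [396.2, 171.9], [132.7, 77.9]] []
46 [[239.8, 91.8], [264.2, 587.9], [383.2, 172.4], [127.1, 77.3]] []
47 [[228.3, 90.9], [255.5, 593.0], [369.4, 172.9], [121.3, 76.8]] []
48 [[216.4, 89.9], [246.5, 598.2], [354.6, 173.3], [115.5, 76.3]] []
49 [[204.0, 89.0], [237.1, 603.4], [338.9, 173.8], [109.5, 75.8]] []
```

View pics/w7.png

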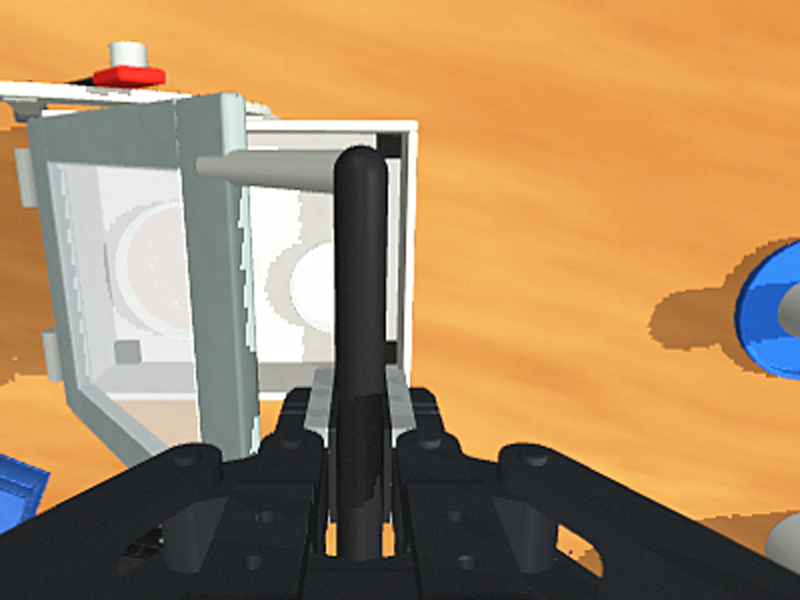

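The view shows the case rim corner at (417,121), matching the prediction of (419,121). The door corner at about (222,94) and bar end at about (361,172) indicate θ ≈ 47.5°, and the tab spans columns 93–165. I'll compute the tab's angle from all the wrist views with the same model.

```bash
python3 - <<'E'
from mk import *
R=[]
for n,b in(("w1",(70,110,150,220)),("w4",(40,85,35,110)),("w7",(50,110,90,190))):
    p,i=pickle.load(open(n+".pkl","rb")); e=ext(red(i,b)); R.append((p,e)); print(n,e)
    f=lambda a,Ro:(lambda q:np.array([q[:,0].min(),q[:,0].max()]))(tab(p,a,Ro))-[e[0]-.5,e[1]+.5]
    print(least_squares(lambda z:f(*z),[48,140]).x)
p,i=pickle.load(open("w7.pkl","rb")); g=cv2.cvtColor(i,cv2.COLOR_BGR2GRAY)
# door upper-face free edge & bar centre column by scanning rows
for y in(100,112,130,150,170): 
    r=g[y,150:300].astype(int); print(y,"door/bar edges",[(150+k,int(d)) for k,d in enumerate(np.diff(r)) if abs(d)>18])
for th in(46,47,48,49):
    t=np.radians(th); D=lambda x,y,z:W((x,y*np.cos(t)-z*np.sin(t),y*np.sin(t)+z*np.cos(t)))
    P=lambda a,b:proj(p,[a,b])
    out=[]
    for yy in(130,150,170):
        for Y,Z in((200,4),(200,-4),(250,0)):
            q=proj(p,[D(x,Y,Z) for x in np.linspace(-80,80,81)]); out.append(round(float(np.interp(yy,q[:,1],q[:,0])),1))
    print(th,out)
E
```

```text
w1 (np.int64(166), np.int64(196), np.int64(88), np.int64(95))
[ 47.69004925 142.08425317]
w4 (np.int64(47), np.int64(87), np.int64(62), np.int64(77))
[ 48.2637624 141.4363836]
w7 (np.int64(126), np.int64(162), np.int64(73), np.int64(83))
[ 48.15334213 144.1069846 ]
100 door/bar edges [(166, 23), (190, 41), (191, 36), (201, -59), (202, 56), (203, 19), (287, -27), (288, -31)]
112 door/bar edges [(167, 27), (169, -23), (190, 34), (191, 42), (192, 20), (202, -44), (203, 68), (254, -38), (256, -19), (258, -54), (261, 58), (264, 27), (265, 21), (267, -169), (268, -55), (280, 69), (282, -30), (283, 131), (284, 42), (288, -61)]
130 door/bar edges [(170, -136), (245, -30), (246, -101), (272, -26), (273, 172), (274, 48), (279, -141), (283, 163), (287, -66)]
150 door/bar edges [(170, 25), (171, -130), (198, 63), (199, 53), (203, -39), (204, 46), (205, 27), (228, -35), (245, -45), (246, -170), (272, 32), (273, 180), (278, -66), (279, -72), (282, 111), (283, 54), (286, -30), (287, -45)]
170 door/bar edges [(173, -115), (200, 131), (204, -40), (205, 19), (206, 55), (217, -36), (228, 20), (246, -198), (247, -43), (272, 106), (273, 110), (278, -106), (279, -34), (282, 168), (286, -70)]
46 [201.9, 213.6, 271.3, 202.9, 214.4, 271.1, 203.9, 215.2, 270.8]
47 [196.4, 208.6, 264.4, 197.5, 209.5, 264.3, 198.6, 210.4, 264.2]
48 [190.7, 203.4, 257.0, 191.9, 204.4, 257.1, 193.1, 205.4, 257.1]
49 [184.8, 198.0, 249.2, 186.1, 199.1, 249.4, 187.4, 200.1, 249.5]
```

Converted, -0.0006 m is -0.001.

drive_effector(rows=[0, -0.001, -0.001, 0, 0, 0, 0.05, 0, -0.001, -0.001, 0, 0, 0, 0.05, 0, -0.001, -0.001, 0, 0, 0, 0.05, 0, -0.001, -0.001, 0, 0, 0, 0.05, 0, -0.001, -0.001, 0, 0, 0, 0.05, 0, -0.001, -0.001, 0, 0, 0, 0.05])

```text
time_s: 13.98
eef_pos: [0.53, 0.043, 0.2336]
eef_rot: [0.001, -0.123, 0.992, 0.002]
wrist_force: [0.1, 7.5, 3.2]
opening: 0.114
grasp_force: 58.8
```

```bash
python3 - <<'E'
from mk import *
p=ctrl.camera_params("wrist"); i=ctrl.camera("wrist"); g=cv2.cvtColor(i,cv2.COLOR_BGR2GRAY).astype(int)
for y in(130,150,170): r=np.diff(g[y,240:276]); print(y,240.5+r[:12].argmin(),240.5+r[20:].argmax()+20, 195.5+np.diff(g[y,195:215]).argmax())
for th in(47,48,49):
    t=np.radians(th); q=lambda Y,Z:proj(p,[W((x,Y*np.cos(t)-Z*np.sin(t),Y*np.sin(t)+Z*np.cos(t))) for x in np.linspace(-80,80,81)])
    print(th,[round(float(np.interp(150,q(*k)[:,1],q(*k)[:,0])),1) for k in((200,-4),(250,0))])
e=ext(red(i,(50,110,90,190))); f=lambda a,Ro:(lambda q:np.array([q[:,0].min(),q[:,0].max()]))(tab(p,a,Ro))-[e[0]-.5,e[1]+.5]
print(least_squares(lambda z:f(*z),[48,140]).x,np.abs(ctrl.get_obs()["dq"]).max())
E
```

```text
130 246.5 273.5 196.5
150 246.5 273.5 200.5
170 246.5 273.5 201.5
47 [210.6, 265.5]
48 [205.5, 258.4]
49 [200.3, 250.7]
[ 48.19234345 144.22231123] 0.002353935325143039
```

The door is at rest at about 47.8–48.2°, and the mark is at about 48.1°. I'll hand in.

```bash
python3 -c "
from bench import ctrl
print(ctrl.hand_in())"
```

```text
the job is handed in; nothing more can be done
None
```

I handed in with the can upright in the blue tray and the door held still with its pointer at the red mark: about 48° by my measurements, good to roughly half a degree, though the tab hid the pointer tip in the last views. The verdict was not shown.

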